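# Heft three stock tins and hold up the full one

## Task

Three identical closed tins stand on the stockroom bench: one is full of brass blanks, the other two are partly used up. Heft them to feel which is the heaviest, stand the two lighter ones upright on the floor of the blue tray, where tins wait to be refilled, and finish holding the heaviest up in the gripper, upright, at least 15 cm clear of the bench: do not put it down at the end. The lids are only pushed on, so keep every tin upright and set it down rather than dropping it, and leave the yellow bin, the pliers and the wooden display stand where they are.

Things in the scene. Friction and masses are not known exactly. Their poses are not given: they have to be found in the camera images.
- tin_a: one of three closed round aluminium slip-lid tins that look exactly alike (blank white sticker on the lid): 64 mm across, 50 mm tall, straight-sided; nothing outside tells what is inside. It starts standing on the bench. Origin: centre of its underside, z up along its axis. The brass blanks inside lie loose with 2 mm of play. It weighs 0.2 to 0.85 kg with its contents; the heaviest is at least 0.25 kg heavier than either of the others, and any of the three may be it
- tin_b: one of three closed round aluminium slip-lid tins that look exactly alike (blank white sticker on the lid): 64 mm across, 50 mm tall, straight-sided; nothing outside tells what is inside. It starts standing on the bench. Origin: centre of its underside, z up along its axis. The brass blanks inside lie loose with 2 mm of play. It weighs 0.2 to 0.85 kg with its contents; the heaviest is at least 0.25 kg heavier than either of the others, and any of the three may be it
- tin_c: one of three closed round aluminium slip-lid tins that look exactly alike (blank white sticker on the lid): 64 mm across, 50 mm tall, straight-sided; nothing outside tells what is inside. It starts standing on the bench. Origin: centre of its underside, z up along its axis. The brass blanks inside lie loose with 2 mm of play. It weighs 0.2 to 0.85 kg with its contents; the heaviest is at least 0.25 kg heavier than either of the others, and any of the three may be it
- tray: shallow open blue plastic tray, fixed to the bench, 340 mm long (its own x) by 180 mm wide (its own y) outside, rim 24 mm high, walls 5 mm and floor 5 mm thick, so there is room for three tins in a row along x (for instance at x = -110, 0 and +110 mm). A lip at each end sticks out 12 mm more. Origin: centre of its underside, z up. It lies to the right of the tins, turned up to 15 degrees
- tray_floor (a point): centre of the top face of the tray's floor, 5 mm above the bench; axes as the tray's
- stock_bin: bystander: yellow open-fronted plastic stock bin with brass rods, loose, 120 x 100 mm and 70 mm tall, beyond the tins; origin at the centre of its underside
- pliers: bystander: loose flat-nose pliers with black handles lying flat to the left of the tins, about 155 mm long (own x, jaws to +x), 55 mm wide, 14 mm thick; origin on the bench near the middle of their length
- tbar: bystander: loose dark wooden T-shaped bangle display stand with three metal bangles, beyond the tins, round foot 84 mm across, cross bar 110 mm long (own y) and 25 mm thick, 120 mm tall in all; origin at the centre of its underside
Things that resemble listed ones, but are neither listed nor needed, are in the scene too. Leave any purple look-alike of the tin_a alone. What is shaped like the tin_c but purple is not meant.

How it is judged:
By the outcome, as a careful person would: the job done as asked, in the order asked, and still so for the second after the job is handed in, while the arm keeps its last pose, push and grip.
It also fails if it takes over 72 s, if anything falls off the work surface, if the arm or the gripper's body presses on something with over 40 N, if the wrist force passes 120 N, or if a joint passes its speed limit or range.

## Robot

A 7-joint arm with a two-finger parallel gripper is mounted at the origin on the work surface. World frame = base frame: x ahead of the robot, y to its left, z up, the work surface at z = 0. Lengths are in mm, angles in rad, forces in N, time in s.
With the tool pointing down it reaches from about 400 to 850 mm from the base axis. Payload 10.4 kg.
Tool frame: the origin (TCP) lies at the centre of the arm's flange, where the gripper is bolted on; the fingertips stand 173 mm ahead of it and the grasp point (between the pads) lies 155 mm ahead of it; z points along the fingers, y is the direction in which the jaws open and shut (so a half turn about z gives the same grasp; the last joint's range is limited). The gripper opens to 85 mm and grips with 20 to 120 N. Pads are 22 mm wide; open, the fingers measure 114 mm over their backs; the gripper's body (76 mm by 85 mm) begins 54 mm behind the grasp point. The pads swing forward as they close: fully open they stand 13 mm farther back than shut.
Start: joints at [1.084, 0.332, -0.065, 1.46, 0.022, 1.35, -0.088], TCP at [279.608, -558.974, 404.738] pointing down, gripper open.
Joint ranges: [-2.6, 2.6], [-0.5, 2.12], [-1.47, 1.34], [0.16, 2.42], [-1.27, 4.41], [0.06, 2.06], [-2.6, 2.6]. Speed limits (rad/s): [2.22, 2.22, 2.79, 2.79, 3.14, 3.14, 3.14].

## Interface

Orientations are given as a rotation vector (axis times angle).
In Python, from workcell import bot gives the robot as it stands.
- The arm moves only by the shell command python3 -m inch 'ROWS' [OPENING] [FORCE]. ROWS is JSON, a list that holds one entry, the list of rows, each a list of 6 numbers: the shift along the tool's x, y, z in m, then the turn, a rotation vector about the tool's x, y, z in degrees. In form: [[[x, y, z, wx, wy, wz], ...]]. A call has 1 to 8 rows; each row shifts and turns the commanded pose from where the row before left it, along the tool's axes as they then stand; what a row does not reach is not made up. A row lasts 1/10 s, in which the tool goes at most 50 mm and 8.59 degrees, less where a joint would pass 70% of its speed; a pose out of reach is approached as far as the arm can. A call is refused whole if a number of a shift passes 0.05 or a number of a turn 8.59, either way. A call with a gripper value outside its range is refused whole. OPENING is the closure in counts, from 0 (fully open) to 255 (shut), set as the call begins (- or left out, the last holds). The fingers move at their own pace and stop on an object; FORCE is the grip in N (left out, the last holds). Time passes only in rows, so rows that do not move let the fingers close. It gives the time, the measured TCP pose, the force and the opening at its end, in the units of the state.
- bot.observe(): the state, without advancing time (a new reading comes with each control period).
- bot.capture(name): name is "side" or "top"; returns a dict with "image" (480x640x3 uint8, red, green, blue), "fovy" (degrees; the focal length in pixels is half the picture's height over the tangent of half this angle, whatever the lens; pixels are square), "cx", "cy" (the principal point, pixels), "extrinsics" (4x4, takes a point from camera to world coordinates). Camera axes: x right, y down, z forward; pixel columns grow to the right and rows downward; lengths in mm; the calibration is good to about 2 mm. A picture is of the moment at which its call begins. There is no depth.
- bot.job_done(): hands the job in, once; it reports no verdict.
The state is a dict: "time": time; "joints": joint angles; "qd": joint speeds; "joint_torque": joint torques, N m; "position": TCP position; "orientation": TCP orientation; "wrist_force": force on the tool from outside, world axes, zero at the start; "moment": the same for the moment, N m; "grip_width": finger opening in mm.
Only numpy, scipy, OpenCV 4.12 (cv2) and the standard library are available. Lean on these libraries where they do the work, as an engineer would, in place of code of your own. Each camera call takes 0.05 s, during which the arm holds its last target.

## Working session

There is one attempt and no reset: what is moved stays moved. The work goes in short steps, Python scripts to look and compute and a shell command to move; the robot and the scene stay as the last step left them, time stands still between calls to the robot, and variables do not carry over. Pictures are saved under pics/ and viewed, and the job is handed in when it is done.

```bash
ls; mkdir -p pics; python3 - <<'E'
from workcell import bot
import cv2,numpy as np
s=bot.observe()
for k,v in s.items(): print(k,np.round(v,3))
for n in("top","side"):
    c=bot.capture(n); cv2.imwrite(f"pics/{n}0.png",c["image"][:,:,::-1]); print(n,c["fovy"],c["cx"],c["cy"],np.round(c["extrinsics"],3).tolist())
E
```

```text
pics
time 0.0
joints [ 1.084  0.333 -0.065  1.461  0.022  1.35  -0.088]
qd [-0.     0.001 -0.001  0.002  0.001  0.001  0.001]
joint_torque [-0.0000e+00 -6.2545e+01  4.9000e-02 -3.9161e+01  1.6000e-02  1.0000e-02
  0.0000e+00]
position [ 279.517 -558.86   403.904]
orientation [-3.056e+00 -7.220e-01  1.000e-03]
wrist_force [ 0.452 -0.389  0.3  ]
moment [-0.051 -0.068 -0.028]
grip_width 85.434
top 53.80911742171364 310.39283400776657 239.05975347172114 [[0.023, -0.98, 0.198, 361.176], [-1.0, -0.022, 0.01, 41.195], [-0.006, -0.198, -0.98, 1039.314], [0.0, 0.0, 0.0, 1.0]]
side 50.85169451926313 319.8455760949287 244.8914939463413 [[0.981, -0.13, 0.143, 450.7], [-0.193, -0.608, 0.77, -592.831], [-0.013, -0.783, -0.622, 581.272], [0.0, 0.0, 0.0, 1.0]]
```

View pics/top0.png

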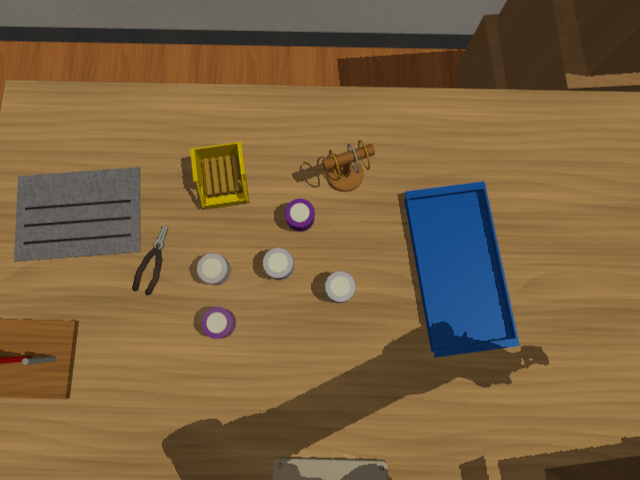

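View pics/side0.png

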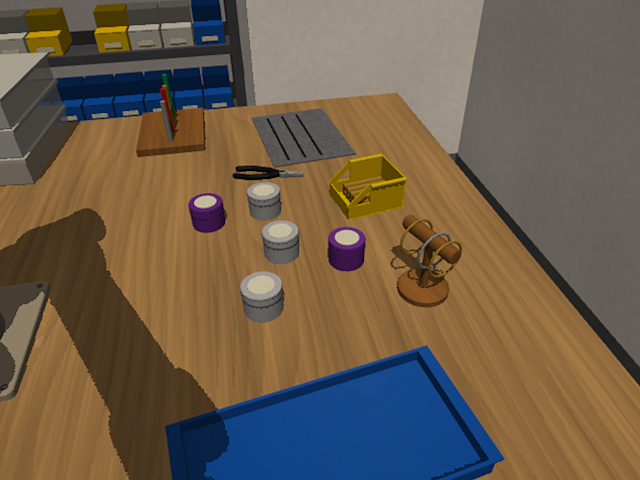

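Top picture: three silver tins with lids at (212,268), (278,263) and (340,286). The purple look-alikes are at (300,214) and (217,323). The blue tray runs from (405,192) to (517,345), the bin is at (220,175), the T-stand at (345,170) and the pliers at (152,260). Next, a crop for precise positions.

```bash
cat > h.py <<'E'
import numpy as np,cv2
from scipy.spatial.transform import Rotation as R
from workcell import bot
def ray(c,px,z):
    f=240/np.tan(np.radians(c["fovy"]/2)); E=np.array(c["extrinsics"])
    d=E[:3,:3]@np.array([(px[0]-c["cx"])/f,(px[1]-c["cy"])/f,1]); o=E[:3,3]
    return (o+d*(z-o[2])/d[2])[:2].round(1)
def proj(c,P):
    f=240/np.tan(np.radians(c["fovy"]/2)); E=np.array(c["extrinsics"])
    p=E[:3,:3].T@(np.array(P)-E[:3,3]); return (c["cx"]+f*p[0]/p[2],c["cy"]+f*p[1]/p[2])
def ringsdraw(c,im,P,r,s=1,o=(0,0),col=(0,0,255)):
    for z in (0,50):
        pts=[proj(c,[P[0]+r*np.cos(a),P[1]+r*np.sin(a),P[2]+z]) for a in np.linspace(0,2*np.pi,40)]
        pts=((np.array(pts)-o)*s).astype(int)
        cv2.polylines(im,[pts.reshape(-1,1,2)],True,col,1)
E
python3 - <<'E'
from h import *
a=cv2.imread("pics/top0.png")
cv2.imwrite("pics/crop1.png",cv2.resize(a[190:350,180:380],None,fx=4,fy=3.75*4/3.75*0.9375,interpolation=cv2.INTER_CUBIC))
cv2.imwrite("pics/crop2.png",cv2.resize(a[170:370,390:560],None,fx=3,fy=3,interpolation=cv2.INTER_CUBIC))
b=cv2.imread("pics/side0.png")
cv2.imwrite("pics/crop3.png",cv2.resize(b[170:330,180:380],None,fx=4,fy=3.75,interpolation=cv2.INTER_CUBIC))
E
```

```text
(no output)
```

View pics/crop1.png

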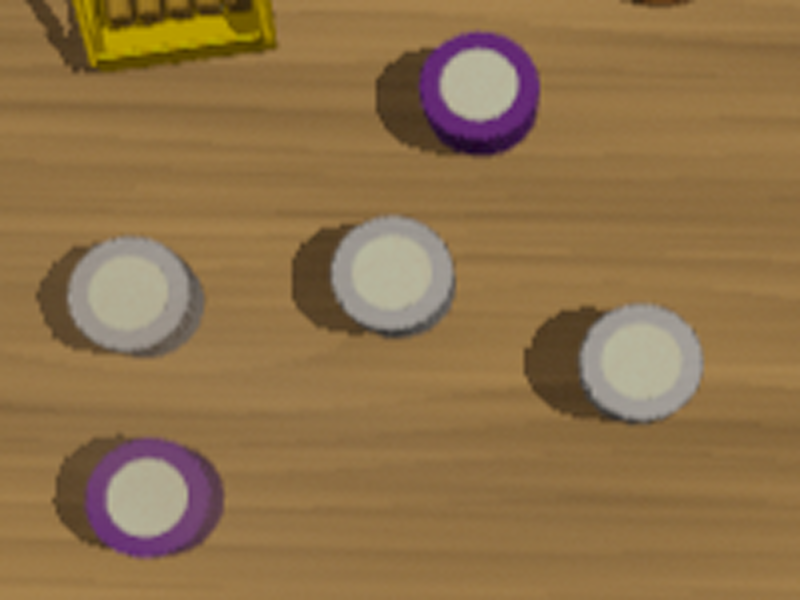

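View pics/crop2.png

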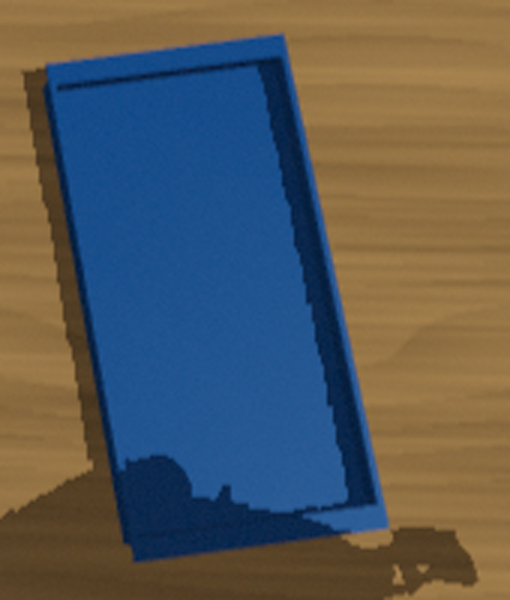

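View pics/crop3.png

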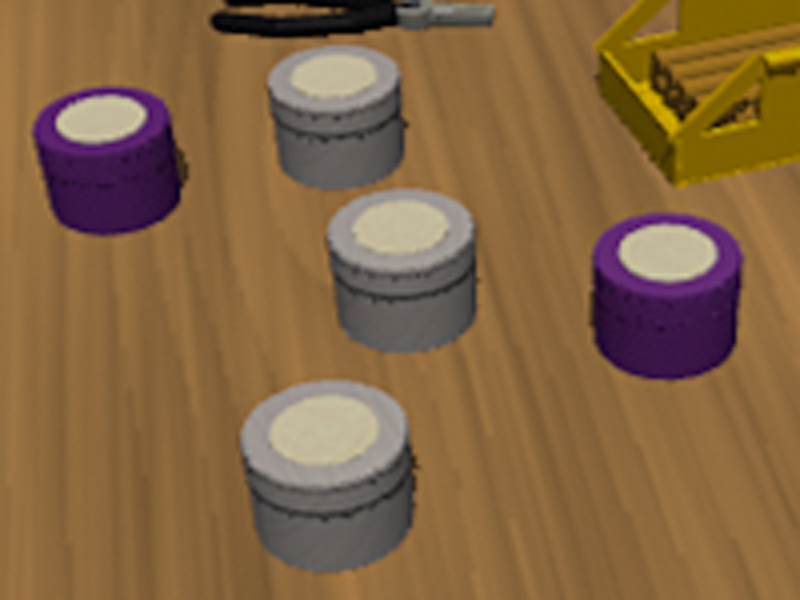

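The silver tins' lids are plain silver with a white sticker and the purple ones are clearly different, so I take the three silver ones. Computing positions now.

```bash
python3 - <<'E'
from h import *
t=bot.capture("top"); s=bot.capture("side")
for n,a,b in(("L",(212,268.1),(263.5,190)),("M",(278,262.3),(280.25,230.5)),("R",(340.25,286),(261,284.7))):
    print(n,ray(t,a,50),ray(s,b,50))
c=np.array([ray(t,p,24) for p in((405.7,191.7),(484.7,182),(519,345.7),(434.3,357))])
print(c.tolist(),c.mean(0)); 
for i in range(4):
    d=c[(i+1)%4]-c[i]; print(np.linalg.norm(d),np.degrees(np.arctan2(d[1],d[0])))
for n,p in(("purple1",(300,213)),("purple2",(217,322))): print(n,ray(t,p,50))
o=bot.observe(); r=R.from_rotvec(o["orientation"]); print(r.as_matrix().round(3).tolist(),o["time"])
E
```

```text
L [493.6 257.8] [498.  259.1]
M [509.1 118.9] [512.6 120. ]
R [462.  -13.1] [465.  -12.5]
[[678.5, -158.3], [704.9, -335.3], [348.4, -389.2], [321.2, -211.9]] [ 513.25  -273.675]
178.95798389566195 -81.51672756511033
360.5516051829474 -171.4024442169422
179.3742735176926 98.72187718813399
361.29800719074 8.531549753205228
purple1 [617.5  75.4]
purple2 [381.9 240.2]
[[0.894, 0.447, -0.0], [0.447, -0.894, 0.001], [0.0, -0.001, -1.0]] 0.2
```

```bash
cat >> h.py <<'E'
def go(x,y,z):
    o=bot.observe(); Rm=R.from_rotvec(o["orientation"]).as_matrix()
    d=np.array([x,y,z])-o["position"]; l=Rm.T@d
    print("t",round(o["time"],2),"pos",np.round(o["position"],1),"tool d mm",l.round(1),"| dist",round(np.linalg.norm(d)),"F",np.round(o["wrist_force"],2),"w",round(o["grip_width"],1),"tilt",np.round(np.degrees(np.arccos(-Rm[2,2])),2),"y",Rm[:,1].round(3))
def st(): go(*bot.observe()["position"])
E
python3 -c "
from h import *; go(463.5,-12.8,300)"
```

```text
t 0.2 pos [ 279.6 -558.9  404.2] tool d mm [ 408.8 -406.   104.6] | dist 586 F [ 0.35 -0.41  0.27] w 85.1 tilt 0.05 y [ 0.447 -0.894 -0.001]
```

```bash
python3 -m inch '[[[0.015,-0.015,0.004,0,0,0],[0.0255,-0.0254,0.0065,0,0,0],[0.0255,-0.0254,0.0065,0,0,0],[0.0255,-0.0254,0.0065,0,0,0],[0.0255,-0.0254,0.0065,0,0,0],[0.0255,-0.0254,0.0065,0,0,0],[0.0255,-0.0254,0.0065,0,0,0],[0.0255,-0.0254,0.0065,0,0,0]]]' 0 60
python3 -m inch '[[[0.0255,-0.0254,0.0065,0,0,0],[0.0255,-0.0254,0.0065,0,0,0],[0.0255,-0.0254,0.0065,0,0,0],[0.0255,-0.0254,0.0065,0,0,0],[0.0255,-0.0254,0.0065,0,0,0],[0.0255,-0.0254,0.0065,0,0,0],[0.02,-0.02,0.006,0,0,0],[0.015,-0.015,0.004,0,0,0]]]' 
python3 -c "
from h import *; go(463.5,-12.8,300)"
```

```text
time: 1.0
position: [366.6, -298.5, 355.0]
orientation: [3.057, 0.722, -0.0]
wrist_force: [1.3, 0.3, -0.5]
grip_width: 85.4
time: 1.8
position: [450.9, -46.3, 305.9]
orientation: [-3.057, -0.725, 0.0]
wrist_force: [-0.1, -0.8, 1.1]
grip_width: 85.4
t 1.8 pos [450.9 -46.3 305.9] tool d mm [ 26.3 -24.3   5.9] | dist 36 F [-0.06 -0.84  1.12] w 85.4 tilt 0.01 y [ 0.449 -0.894 -0.   ]
```

```bash
python3 -m inch '[[[0.0145,-0.013,0.01,0,0,0],[0.012,-0.0115,0.02,0,0,0],[0,0,0.02,0,0,0],[0,0,0.01,0,0,0],[0,0,0,0,0,0]]]' 
python3 - <<'E'
from h import *
go(463.5,-12.8,172)
for n in("top","side"):
    c=bot.capture(n); im=c["image"][:,:,::-1].copy()
    if n=="top": cv2.imwrite("pics/d1.png",cv2.resize(im[180:360,200:440],None,fx=3,fy=3))
    else: cv2.imwrite("pics/d2.png",cv2.resize(im[140:360,140:420],None,fx=2.5,fy=2.5))
E
```

```text
time: 2.3
position: [462.9, -14.8, 245.1]
orientation: [-3.057, -0.721, 0.004]
wrist_force: [0.7, -0.1, 0.6]
grip_width: 85.4
t 2.3 pos [462.9 -14.8 245.1] tool d mm [ 1.6 -1.4 73.1] | dist 73 F [ 0.74 -0.05  0.6 ] w 85.4 tilt 0.15 y [ 0.447 -0.894 -0.001]
```

View pics/d2.png

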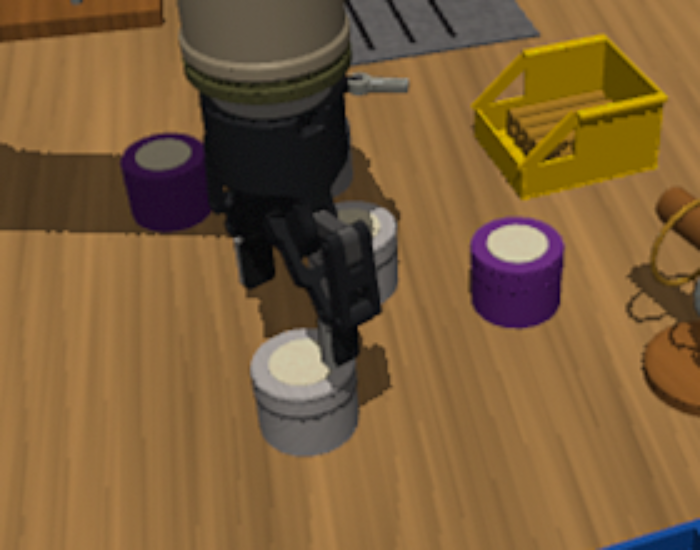

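View pics/d1.png

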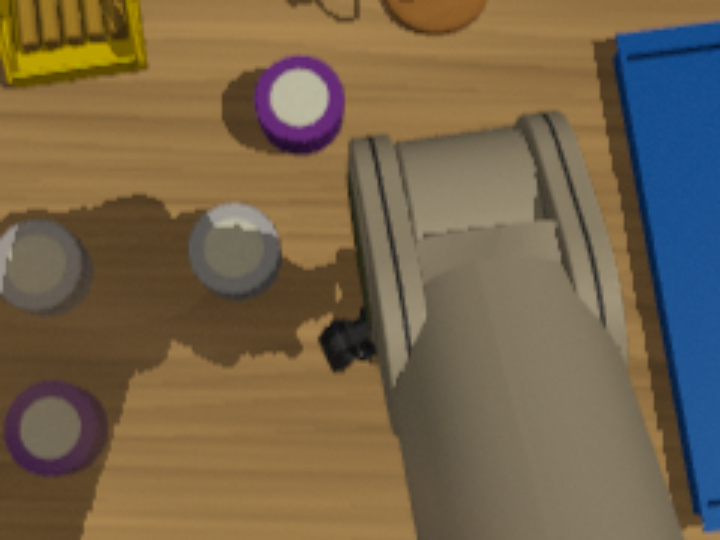

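The fingers straddle the near tin: their tips are at about (278,280) and (242,254) in the side picture, and the lid centre is at (261,285). I descend.

```bash
python3 -m inch '[[[0.0008,-0.0007,0.015,0,0,0],[0.0008,-0.0007,0.02,0,0,0],[0,0,0.018,0,0,0],[0,0,0.012,0,0,0],[0,0,0.008,0,0,0],[0,0,0,0,0,0]]]'
python3 -c "
from h import *; go(463.5,-12.8,172)"
```

```text
time: 3.0
position: [464.2, -12.7, 172.9]
orientation: [-3.057, -0.722, 0.001]
wrist_force: [0.2, 0.3, 0.1]
grip_width: 85.2
t 3.0 pos [464.2 -12.7 172.9] tool d mm [-0.7 -0.2  0.9] | dist 1 F [0.21 0.26 0.12] w 85.2 tilt 0.04 y [ 0.447 -0.894 -0.   ]
```

```bash
python3 -m inch '[[[0,0,0,0,0,0],[0,0,0,0,0,0],[0,0,0,0,0,0],[0,0,0,0,0,0]]]' 255 60
python3 -m inch '[[[0,0,-0.005,0,0,0],[0,0,-0.01,0,0,0],[0,0,-0.015,0,0,0],[0,0,-0.015,0,0,0],[0,0,-0.01,0,0,0],[0,0,-0.005,0,0,0],[0,0,0,0,0,0],[0,0,0,0,0,0]]]'
python3 -c "
from h import *; st()"
python3 -m inch '[[[0,0,0,0,0,0],[0,0,0,0,0,0]]]'
python3 - <<'E'
from h import *
st()
c=bot.capture("side"); im=c["image"][:,:,::-1].copy()
cv2.imwrite("pics/d3.png",cv2.resize(im[140:360,140:420],None,fx=2.5,fy=2.5))
st()
E
```

```text
time: 3.4
position: [464.8, -12.6, 174.4]
orientation: [3.056, 0.722, 0.002]
wrist_force: [-2.6, -0.2, 7.8]
grip_width: 62.7
time: 4.2
position: [464.0, -12.6, 232.8]
orientation: [-3.057, -0.722, 0.001]
wrist_force: [0.1, 0.6, -7.8]
grip_width: 62.8
t 4.2 pos [464.  -12.6 232.8] tool d mm [0. 0. 0.] | dist 0 F [ 0.12  0.58 -7.75] w 62.8 tilt 0.04 y [ 0.447 -0.894 -0.   ]
time: 4.4
position: [464.1, -12.5, 232.7]
orientation: [-3.057, -0.722, 0.001]
wrist_force: [-0.1, -0.2, -7.2]
grip_width: 62.6
t 4.4 pos [464.1 -12.5 232.7] tool d mm [0. 0. 0.] | dist 0 F [-0.11 -0.23 -7.17] w 62.6 tilt 0.06 y [ 0.447 -0.894 -0.001]
t 4.45 pos [464.1 -12.5 232.8] tool d mm [0. 0. 0.] | dist 0 F [ 0.57 -0.2  -7.96] w 62.5 tilt 0.05 y [ 0.447 -0.894 -0.   ]
```

View pics/d3.png

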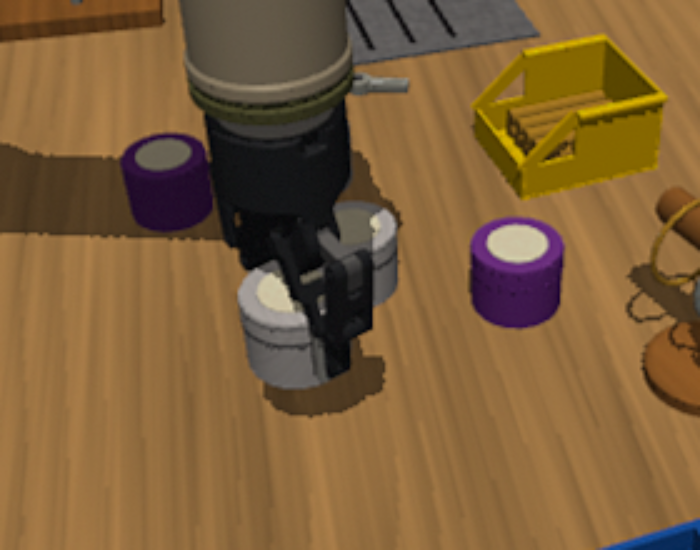

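Held upright, the tin weighs about 7.8 N (0.78 kg). Neither other tin could be 0.25 kg heavier within the 0.85 kg maximum, so this is almost certainly the heaviest. I set it back and heft the others on the way to the tray. The fingertips pressed the bench at about 8 N while closing, so I'll grip a few mm higher.

```bash
python3 -m inch '[[[0,0,0.008,0,0,0],[0,0,0.014,0,0,0],[0,0,0.014,0,0,0],[0,0,0.01,0,0,0],[0,0,0.006,0,0,0],[0,0,0.003,0,0,0],[0,0,0.001,0,0,0],[0,0,0,0,0,0]]]'
python3 -c "
from h import *; st()"
python3 -m inch '[[[0,0,0.001,0,0,0],[0,0,0.001,0,0,0],[0,0,0,0,0,0]]]'
python3 -c "
from h import *; st()"
```

```text
time: 5.25
position: [464.5, -12.5, 177.4]
orientation: [3.057, 0.722, 0.001]
wrist_force: [0.0, -0.3, -8.1]
grip_width: 62.2
t 5.25 pos [464.5 -12.5 177.4] tool d mm [0. 0. 0.] | dist 0 F [ 0.01 -0.28 -8.14] w 62.2 tilt 0.03 y [ 0.447 -0.894  0.   ]
time: 5.55
position: [464.3, -12.6, 175.3]
orientation: [3.057, 0.722, 0.0]
wrist_force: [-0.5, 0.4, -7.1]
grip_width: 62.5
t 5.55 pos [464.3 -12.6 175.3] tool d mm [0. 0. 0.] | dist 0 F [-0.54  0.43 -7.12] w 62.5 tilt 0.02 y [ 0.447 -0.894  0.   ]
```

```bash
python3 -m inch '[[[0,0,0.001,0,0,0],[0,0,0.001,0,0,0],[0,0,0,0,0,0]]]'
python3 -m inch '[[[0,0,0.001,0,0,0],[0,0,0,0,0,0]]]'
python3 -c "
from h import *; st()"
```

```text
time: 5.85
position: [464.5, -12.4, 174.4]
orientation: [3.057, 0.722, -0.0]
wrist_force: [-9.5, -0.4, 16.3]
grip_width: 62.3
time: 6.05
position: [464.5, -12.4, 174.3]
orientation: [3.056, 0.722, -0.001]
wrist_force: [-16.7, 0.1, 32.2]
grip_width: 62.5
t 6.05 pos [464.5 -12.4 174.3] tool d mm [0. 0. 0.] | dist 0 F [-16.68   0.13  32.18] w 62.5 tilt 0.1 y [ 0.447 -0.894  0.001]
```

On the bench, and pressing; I back off and release.

```bash
python3 -m inch '[[[0,0,-0.0016,0,0,0],[0,0,0,0,0,0]]]'
python3 -m inch '[[[0,0,0,0,0,0],[0,0,0,0,0,0],[0,0,0,0,0,0],[0,0,0,0,0,0]]]' 0
python3 -c "
from h import *; go(464,-12.5,250)"
```

```text
time: 6.25
position: [464.5, -12.5, 174.4]
orientation: [3.057, 0.722, 0.001]
wrist_force: [-5.3, -0.8, 7.1]
grip_width: 62.7
time: 6.65
position: [464.5, -12.5, 173.9]
orientation: [3.057, 0.722, 0.001]
wrist_force: [-0.1, 0.2, 0.5]
grip_width: 85.5
t 6.65 pos [464.5 -12.5 173.9] tool d mm [ -0.4  -0.2 -76.1] | dist 76 F [-0.13  0.18  0.5 ] w 85.5 tilt 0.02 y [ 0.447 -0.894  0.   ]
```

```bash
python3 -m inch '[[[0,0,-0.01,0,0,0],[0,0,-0.025,0,0,0],[0,0,-0.035,0,0,0],[0.005,-0.005,-0.02,0,0,0],[0.02,-0.019,0,0,0,0],[0.028,-0.027,0,0,0,0],[0.028,-0.027,0,0,0,0],[0.015,-0.0145,0,0,0,0]]]'
python3 -m inch '[[[0.0045,-0.0045,0,0,0,0],[0,0,0,0,0,0]]]'
python3 - <<'E'
from h import *
go(511,119.5,177)
c=bot.capture("side"); im=c["image"][:,:,::-1].copy()
cv2.imwrite("pics/d4.png",cv2.resize(im[120:340,140:420],None,fx=2.5,fy=2.5))
E
```

```text
time: 7.45
position: [509.2, 116.3, 264.9]
orientation: [-3.055, -0.726, -0.003]
wrist_force: [-0.5, -0.2, 0.4]
grip_width: 84.9
time: 7.65
position: [510.7, 119.7, 264.2]
orientation: [-3.057, -0.724, -0.0]
wrist_force: [-0.1, -0.9, -1.1]
grip_width: 85.5
t 7.65 pos [510.7 119.7 264.2] tool d mm [ 0.1  0.3 87.2] | dist 87 F [-0.07 -0.9  -1.13] w 85.5 tilt 0.02 y [ 0.449 -0.894 -0.   ]
```

View pics/d4.png

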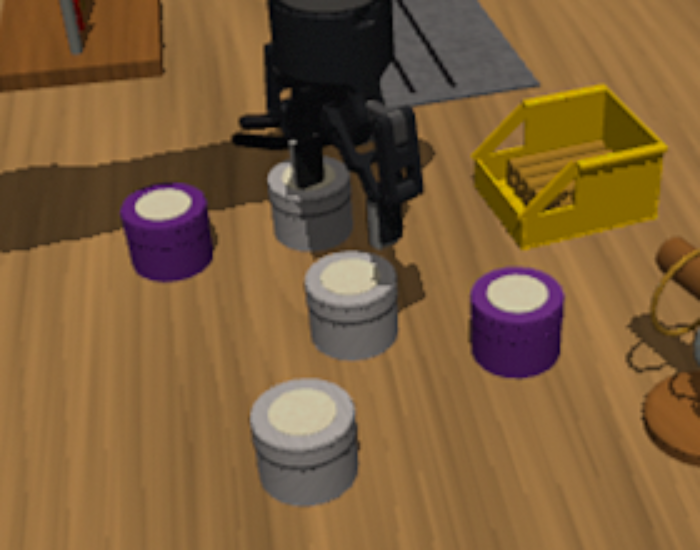

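The near tin is back standing upright, about (261,285) in the full side picture. The fingers are centred over the middle tin, at about (280,230). I descend to TCP 176.

```bash
python3 -m inch '[[[0,0,0.015,0,0,0],[0,0,0.025,0,0,0],[0,0,0.025,0,0,0],[0,0,0.015,0,0,0],[0,0,0.007,0,0,0],[0,0,0,0,0,0]]]'
python3 -c "
from h import *; go(511,119.5,177)"
python3 -m inch '[[[0,0,0,0,0,0],[0,0,0,0,0,0],[0,0,0,0,0,0],[0,0,0,0,0,0]]]' 255 60
python3 -m inch '[[[0,0,-0.005,0,0,0],[0,0,-0.01,0,0,0],[0,0,-0.02,0,0,0],[0,0,-0.03,0,0,0],[0,0,-0.03,0,0,0],[0,0,-0.02,0,0,0],[0,0,-0.005,0,0,0],[0,0,0,0,0,0]]]'
python3 -m inch '[[[0,0,0,0,0,0],[0,0,0,0,0,0]]]'
python3 -c "
from h import *; go(594,-262,300)"
```

```text
time: 8.3
position: [510.5, 118.7, 176.1]
orientation: [-3.058, -0.721, 0.002]
wrist_force: [0.7, -0.3, -0.4]
grip_width: 85.6
t 8.3 pos [510.5 118.7 176.1] tool d mm [ 0.8 -0.5 -0.9] | dist 1 F [ 0.67 -0.27 -0.38] w 85.6 tilt 0.08 y [ 0.447 -0.895 -0.   ]
time: 8.7
position: [511.2, 119.3, 178.3]
orientation: [3.057, 0.722, 0.003]
wrist_force: [-3.5, -0.3, 6.7]
grip_width: 63.9
time: 9.5
position: [510.8, 119.1, 297.5]
orientation: [3.057, 0.722, 0.002]
wrist_force: [0.7, -0.5, -3.6]
grip_width: 63.4
time: 9.7
position: [510.4, 119.0, 295.6]
orientation: [-3.057, -0.722, 0.003]
wrist_force: [-0.0, 0.7, -2.7]
grip_width: 63.6
t 9.7 pos [510.4 119.  295.6] tool d mm [-95.7 378.1  -4.5] | dist 390 F [-0.04  0.69 -2.68] w 63.6 tilt 0.12 y [ 0.447 -0.894 -0.001]
```

The middle tin weighs about 3 N (0.3 kg), so it is light. Carrying it to the tray's far half.

```bash
python3 -m inch '[[[-0.003,0.012,0,0,0,0],[-0.006,0.024,0,0,0,0],[-0.01,0.038,0,0,0,0],[-0.01,0.038,0,0,0,0],[-0.01,0.038,0,0,0,0],[-0.01,0.038,0,0,0,0],[-0.01,0.038,0,0,0,0],[-0.01,0.038,0,0,0,0]]]'
python3 -m inch '[[[-0.01,0.038,0,0,0,0],[-0.009,0.038,0,0,0,0],[-0.006,0.024,0,0,0,0],[-0.003,0.012,0,0,0,0],[0,0,0,0,0,0],[0,0,0,0,0,0]]]'
python3 - <<'E'
from h import *
go(592.4,-261.9,184)
for n in("top","side"):
    c=bot.capture(n); im=c["image"][:,:,::-1].copy()
    cv2.imwrite(f"pics/e_{n}.png",im)
E
```

```text
time: 10.5
position: [566.9, -150.6, 296.1]
orientation: [-3.058, -0.721, 0.002]
wrist_force: [1.5, 0.7, -2.3]
grip_width: 64.1
time: 11.1
position: [592.2, -259.1, 296.4]
orientation: [-3.056, -0.724, 0.0]
wrist_force: [0.6, 1.5, -2.7]
grip_width: 63.7
t 11.1 pos [ 592.2 -259.1  296.4] tool d mm [ -1.1   2.7 112.4] | dist 112 F [ 0.63  1.52 -2.73] w 63.7 tilt 0.08 y [ 0.449 -0.894 -0.001]
```

View pics/e_side.png

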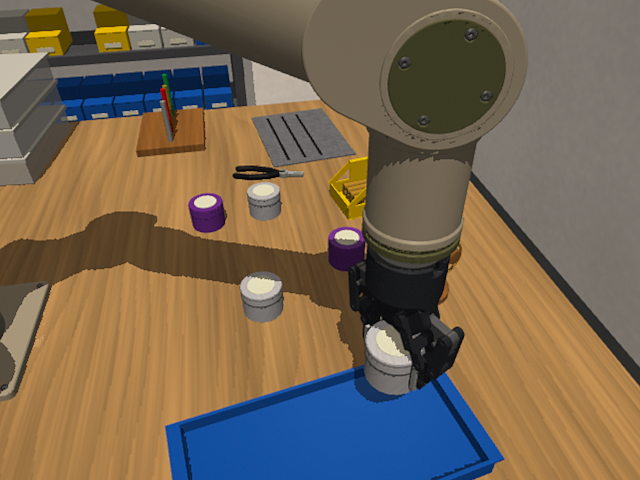

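The tin is held upright over the tray at (390,360); the others stand where they were. Lowering.

```bash
python3 -m inch '[[[-0.0005,0.001,0.015,0,0,0],[-0.0005,0.001,0.025,0,0,0],[0,0.0005,0.025,0,0,0],[0,0,0.02,0,0,0],[0,0,0.012,0,0,0],[0,0,0.006,0,0,0],[0,0,0.003,0,0,0],[0,0,0,0,0,0]]]'
python3 -c "
from h import *; st()"
python3 -m inch '[[[0,0,0.002,0,0,0],[0,0,0.001,0,0,0],[0,0,0,0,0,0]]]'
```

```text
time: 12.0
position: [592.7, -263.1, 191.2]
orientation: [3.057, 0.722, 0.001]
wrist_force: [1.0, 0.6, -2.2]
grip_width: 63.8
t 12.0 pos [ 592.7 -263.1  191.2] tool d mm [0. 0. 0.] | dist 0 F [ 1.01  0.6  -2.24] w 63.8 tilt 0.04 y [ 0.448 -0.894  0.001]
time: 12.3
position: [592.5, -263.3, 188.1]
orientation: [3.057, 0.722, 0.0]
wrist_force: [0.4, 0.0, -2.7]
grip_width: 63.5
```

```bash
python3 -m inch '[[[0,0,0.001,0,0,0],[0,0,0.001,0,0,0],[0,0,0.001,0,0,0],[0,0,0,0,0,0]]]'
python3 -m inch '[[[0,0,0.001,0,0,0],[0,0,0.0005,0,0,0],[0,0,0,0,0,0]]]'
```

```text
time: 12.7
position: [592.4, -263.2, 184.6]
orientation: [-3.057, -0.722, 0.0]
wrist_force: [0.1, 0.6, -3.0]
grip_width: 63.5
time: 13.0
position: [592.4, -263.2, 183.4]
orientation: [3.057, 0.722, -0.0]
wrist_force: [-0.5, -0.2, -2.7]
grip_width: 63.7
```

```bash
python3 -m inch '[[[0,0,0.0005,0,0,0],[0,0,0,0,0,0],[0,0,0,0,0,0]]]'
python3 -m inch '[[[0,0,0.0005,0,0,0],[0,0,0,0,0,0],[0,0,0,0,0,0]]]'
```

```text
time: 13.3
position: [592.4, -263.2, 183.3]
orientation: [3.057, 0.722, -0.0]
wrist_force: [-4.2, 1.1, 5.7]
grip_width: 64.0
time: 13.6
position: [592.4, -263.2, 183.3]
orientation: [3.057, 0.722, -0.0]
wrist_force: [-7.0, 2.2, 10.2]
grip_width: 63.9
```

Contact at TCP 183.3, as predicted. Release and lift.

```bash
python3 -m inch '[[[0,0,-0.0005,0,0,0],[0,0,0,0,0,0],[0,0,0,0,0,0],[0,0,0,0,0,0],[0,0,0,0,0,0]]]' 0
python3 -m inch '[[[0,0,-0.01,0,0,0],[0,0,-0.025,0,0,0],[0,0,-0.035,0,0,0],[0,0,-0.03,0,0,0],[0,0,-0.01,0,0,0]]]'
python3 -c "
from h import *; go(496,258.5,290)"
```

```text
time: 14.1
position: [592.5, -263.2, 182.7]
orientation: [3.057, 0.722, 0.0]
wrist_force: [-0.7, -0.6, -0.3]
grip_width: 85.6
time: 14.6
position: [593.3, -263.3, 297.4]
orientation: [3.054, 0.721, 0.007]
wrist_force: [0.6, 0.2, 0.8]
grip_width: 85.6
t 14.6 pos [ 593.3 -263.3  297.4] tool d mm [ 146.4 -510.2    5.7] | dist 531 F [0.56 0.21 0.79] w 85.6 tilt 0.33 y [ 0.447 -0.894  0.004]
```

```bash
python3 -m inch '[[[0.006,-0.02,0,0,0,0],[0.0115,-0.04,0,0,0,0],[0.0115,-0.04,0,0,0,0],[0.0115,-0.04,0,0,0,0],[0.0115,-0.04,0,0,0,0],[0.0115,-0.04,0,0,0,0],[0.0115,-0.04,0,0,0,0],[0.0115,-0.04,0,0,0,0]]]'
python3 -m inch '[[[0.0115,-0.04,0,0,0,0],[0.0115,-0.04,0,0,0,0],[0.0115,-0.04,0,0,0,0],[0.0115,-0.04,0,0,0,0],[0.0085,-0.03,0,0,0,0],[0.0055,-0.02,0,0,0,0],[0,0,0,0,0,0],[0,0,0,0,0,0]]]'
python3 - <<'E'
from h import *
go(496,258.5,182)
for n in("top","side"):
    c=bot.capture(n); im=c["image"][:,:,::-1].copy()
    cv2.imwrite(f"pics/f_{n}.png",im)
E
```

```text
time: 15.4
position: [534.9, 45.4, 293.0]
orientation: [3.057, 0.722, 0.0]
wrist_force: [0.8, -0.2, 0.9]
grip_width: 85.2
time: 16.2
position: [495.3, 258.3, 292.7]
orientation: [3.057, 0.723, -0.0]
wrist_force: [0.2, -0.3, -0.6]
grip_width: 85.5
t 16.2 pos [495.3 258.3 292.7] tool d mm [8.000e-01 1.000e-01 1.107e+02] | dist 111 F [ 0.24 -0.26 -0.64] w 85.5 tilt 0.03 y [ 0.448 -0.894  0.   ]
```

View pics/f_side.png

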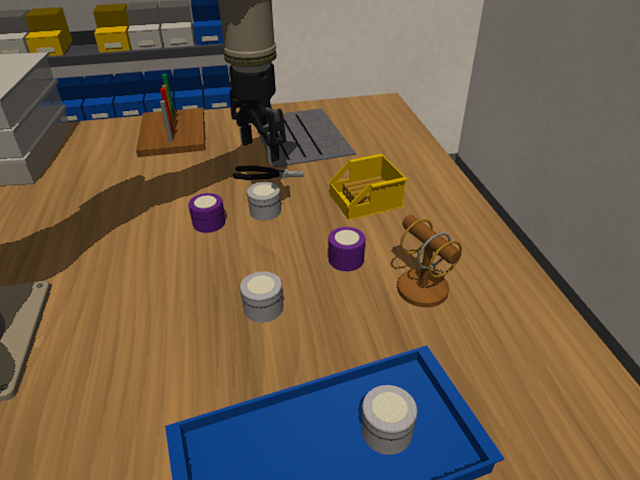

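View pics/f_top.png

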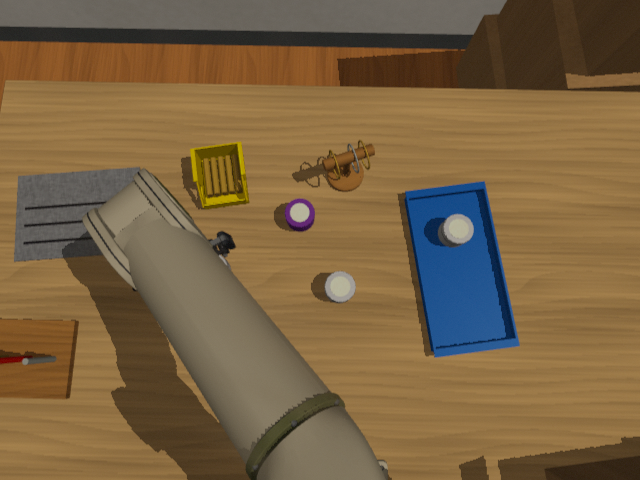

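The first light tin stands upright inside the tray: (457,229) top, (388,415) side. The gripper is centred over the far-left tin (212,268) and clear of the pliers. Descending.

```bash
python3 -m inch '[[[0.0008,0,0.015,0,0,0],[0,0,0.03,0,0,0],[0,0,0.03,0,0,0],[0,0,0.02,0,0,0],[0,0,0.012,0,0,0],[0,0,0.007,0,0,0],[0,0,0,0,0,0]]]'
python3 -c "
from h import *; go(496,258.5,177)"
```

```text
time: 17.0
position: [496.0, 258.5, 178.2]
orientation: [3.057, 0.721, -0.001]
wrist_force: [0.8, 0.3, 0.1]
grip_width: 85.2
t 17.0 pos [496.  258.5 178.2] tool d mm [ 0.  -0.   1.2] | dist 1 F [0.84 0.3  0.06] w 85.2 tilt 0.05 y [ 0.447 -0.895  0.   ]
```

```bash
python3 -m inch '[[[0,0,0,0,0,0],[0,0,0,0,0,0],[0,0,0,0,0,0],[0,0,0,0,0,0]]]' 255 60
python3 -m inch '[[[0,0,-0.005,0,0,0],[0,0,-0.01,0,0,0],[0,0,-0.02,0,0,0],[0,0,-0.03,0,0,0],[0,0,-0.03,0,0,0],[0,0,-0.02,0,0,0],[0,0,-0.005,0,0,0],[0,0,0,0,0,0]]]'
python3 -m inch '[[[0,0,0,0,0,0],[0,0,0,0,0,0]]]'
python3 -c "
from h import *; go(434.2,-285.5,300)"
```

```text
time: 17.4
position: [496.5, 259.0, 180.3]
orientation: [3.057, 0.721, 0.003]
wrist_force: [-2.2, -1.5, 5.6]
grip_width: 63.4
time: 18.2
position: [496.1, 258.9, 299.5]
orientation: [3.057, 0.722, 0.002]
wrist_force: [-0.6, 0.2, -2.8]
grip_width: 63.7
time: 18.4
position: [495.7, 258.6, 297.5]
orientation: [3.057, 0.722, -0.003]
wrist_force: [-0.3, -0.4, -3.1]
grip_width: 63.3
t 18.4 pos [495.7 258.6 297.5] tool d mm [-298.4  459.1   -1.9] | dist 548 F [-0.28 -0.44 -3.09] w 63.3 tilt 0.12 y [ 0.447 -0.894 -0.   ]
```

This one is also about 3 N (0.3 kg), so the near tin is confirmed as the heaviest. Carrying this one to the tray's near half.

```bash
python3 -m inch '[[[-0.010,0.0155,0,0,0,0],[-0.0212,0.0326,0,0,0,0],[-0.0212,0.0326,0,0,0,0],[-0.0212,0.0326,0,0,0,0],[-0.0212,0.0326,0,0,0,0],[-0.0212,0.0326,0,0,0,0],[-0.0212,0.0326,0,0,0,0],[-0.0212,0.0326,0,0,0,0]]]'
python3 -m inch '[[[-0.0212,0.0326,0,0,0,0],[-0.0212,0.0326,0,0,0,0],[-0.0212,0.0326,0,0,0,0],[-0.0212,0.0326,0,0,0,0],[-0.0212,0.0326,0,0,0,0],[-0.0212,0.0326,0,0,0,0],[-0.0128,0.0198,0,0,0,0],[0,0,0,0,0,0]]]'
python3 -m inch '[[[0,0,0,0,0,0],[0,0,0,0,0,0]]]'
python3 - <<'E'
from h import *
go(434.2,-285.5,186)
c=bot.capture("side"); cv2.imwrite("pics/g_side.png",c["image"][:,:,::-1])
E
```

```text
time: 19.2
position: [462.7, -31.5, 298.2]
orientation: [-3.057, -0.722, 0.001]
wrist_force: [1.6, 0.9, -2.8]
grip_width: 63.7
time: 20.0
position: [433.1, -288.8, 297.7]
orientation: [-3.059, -0.714, 0.003]
wrist_force: [-1.0, 0.4, -2.2]
grip_width: 63.3
time: 20.2
position: [434.8, -284.1, 298.3]
orientation: [-3.056, -0.724, 0.001]
wrist_force: [1.1, -0.4, -1.9]
grip_width: 63.4
t 20.2 pos [ 434.8 -284.1  298.3] tool d mm [ -1.1   1.1 112.3] | dist 112 F [ 1.12 -0.38 -1.94] w 63.4 tilt 0.06 y [ 0.449 -0.894 -0.001]
```

View pics/g_side.png

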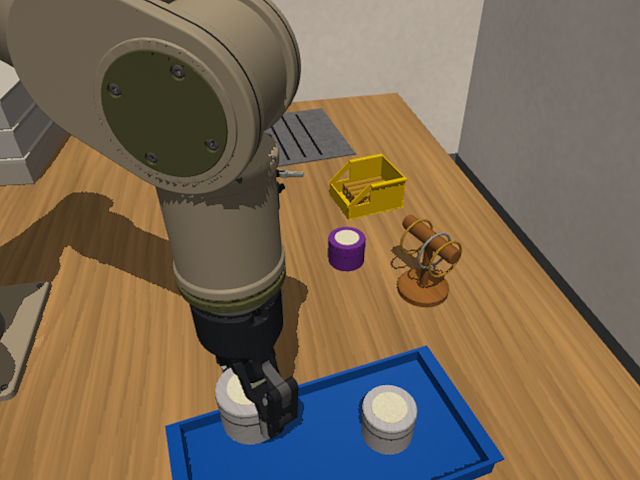

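The tin hangs upright over the tray's left half, at about (245,410). Expected contact is near TCP 185.

```bash
python3 -m inch '[[[-0.0005,0.0005,0.015,0,0,0],[-0.0005,0.0005,0.025,0,0,0],[0,0,0.025,0,0,0],[0,0,0.02,0,0,0],[0,0,0.012,0,0,0],[0,0,0.006,0,0,0],[0,0,0.003,0,0,0],[0,0,0,0,0,0]]]'
python3 -m inch '[[[0,0,0.002,0,0,0],[0,0,0.001,0,0,0],[0,0,0,0,0,0]]]'
```

```text
time: 21.05
position: [434.3, -286.6, 193.2]
orientation: [3.057, 0.722, 0.001]
wrist_force: [-0.5, -0.4, -3.4]
grip_width: 63.6
time: 21.35
position: [434.1, -286.7, 190.1]
orientation: [3.057, 0.722, 0.0]
wrist_force: [0.5, -0.8, -2.4]
grip_width: 63.5
```

```bash
python3 -m inch '[[[0,0,0.001,0,0,0],[0,0,0.001,0,0,0],[0,0,0.001,0,0,0],[0,0,0,0,0,0]]]'
python3 -m inch '[[[0,0,0.001,0,0,0],[0,0,0.0005,0,0,0],[0,0,0,0,0,0],[0,0,0,0,0,0]]]'
```

```text
time: 21.75
position: [434.0, -286.6, 186.7]
orientation: [-3.057, -0.722, 0.0]
wrist_force: [0.3, -0.2, -2.2]
grip_width: 63.4
time: 22.15
position: [434.1, -286.6, 185.4]
orientation: [3.057, 0.722, 0.0]
wrist_force: [-0.2, 0.7, -1.1]
grip_width: 63.9
```

```bash
python3 -m inch '[[[0,0,0.0007,0,0,0],[0,0,0,0,0,0],[0,0,0,0,0,0]]]'
```

```text
time: 22.45
position: [434.1, -286.6, 185.3]
orientation: [3.057, 0.722, -0.0]
wrist_force: [-4.5, 2.4, 8.0]
grip_width: 63.5
```

Contact. Release, lift, and go back to the heavy tin.

```bash
python3 -m inch '[[[0,0,-0.0005,0,0,0],[0,0,0,0,0,0],[0,0,0,0,0,0],[0,0,0,0,0,0],[0,0,0,0,0,0]]]' 0
python3 -m inch '[[[0,0,-0.01,0,0,0],[0,0,-0.025,0,0,0],[0,0,-0.035,0,0,0],[0,0,-0.025,0,0,0],[0,0,-0.005,0,0,0],[0,0,0,0,0,0]]]'
python3 -c "
from h import *; go(464.3,-12.5,177)"
```

```text
time: 22.95
position: [434.1, -286.6, 185.1]
orientation: [3.057, 0.722, 0.0]
wrist_force: [0.7, -0.8, 0.3]
grip_width: 85.6
time: 23.55
position: [434.3, -286.7, 286.3]
orientation: [3.056, 0.722, 0.002]
wrist_force: [-0.7, 0.8, 0.2]
grip_width: 85.3
t 23.55 pos [ 434.3 -286.7  286.3] tool d mm [ 149.4 -232.1  108.9] | dist 297 F [-0.7   0.77  0.21] w 85.3 tilt 0.13 y [ 0.447 -0.894  0.002]
```

```bash
python3 -m inch '[[[0.0128,-0.02,0,0,0,0],[0.0205,-0.032,0,0,0,0],[0.0205,-0.032,0,0,0,0],[0.0205,-0.032,0,0,0,0],[0.0205,-0.032,0,0,0,0],[0.0205,-0.032,0,0,0,0],[0.0205,-0.032,0,0,0,0],[0.0136,-0.020,0,0,0,0]]]'
python3 -m inch '[[[0,0,0,0,0,0],[0,0,0,0,0,0]]]'
python3 - <<'E'
from h import *
go(464.3,-12.5,177)
for n in("top","side"):
    c=bot.capture(n); cv2.imwrite(f"pics/h_{n}.png",c["image"][:,:,::-1])
E
```

```text
time: 24.35
position: [463.4, -9.5, 284.1]
orientation: [-3.056, -0.726, 0.002]
wrist_force: [1.3, 0.2, -0.6]
grip_width: 85.4
time: 24.55
position: [463.5, -12.3, 284.1]
orientation: [-3.057, -0.724, 0.003]
wrist_force: [0.1, 0.4, 0.9]
grip_width: 85.5
t 24.55 pos [463.5 -12.3 284.1] tool d mm [  0.7   0.7 107.1] | dist 107 F [0.13 0.4  0.88] w 85.5 tilt 0.1 y [ 0.448 -0.894 -0.001]
```

View pics/h_side.png

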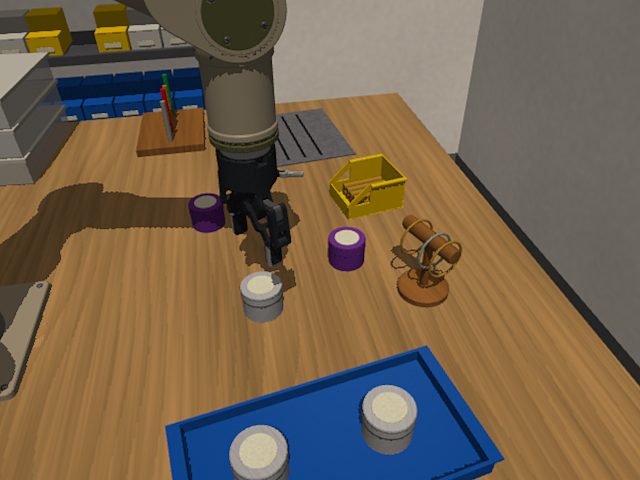

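View pics/h_top.png

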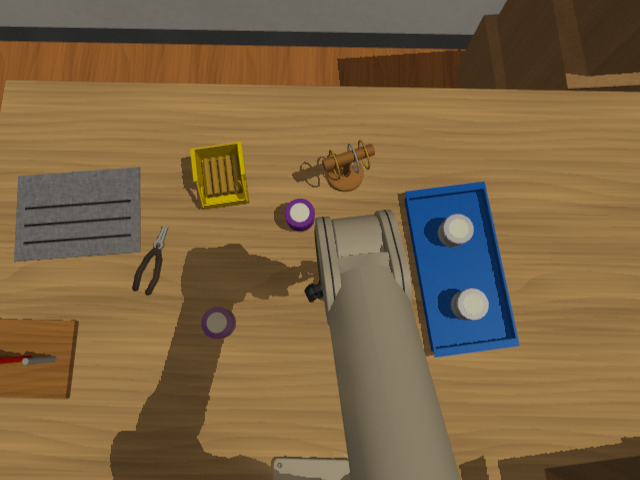

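Both light tins stand upright inside the tray, at (457,229) and (470,303) in the top picture. The bystanders are unmoved and the gripper is over the heavy tin. Final pick, with a 70 N grip.

```bash
python3 -m inch '[[[0.0007,0.0007,0.015,0,0,0],[0,0,0.025,0,0,0],[0,0,0.025,0,0,0],[0,0,0.022,0,0,0],[0,0,0.013,0,0,0],[0,0,0.006,0,0,0],[0,0,0,0,0,0]]]'
python3 -m inch '[[[0,0,0,0,0,0],[0,0,0,0,0,0],[0,0,0,0,0,0],[0,0,0,0,0,0]]]' 255 70
python3 -m inch '[[[0,0,-0.005,0,0,0],[0,0,-0.01,0,0,0],[0,0,-0.02,0,0,0],[0,0,-0.03,0,0,0],[0,0,-0.03,0,0,0],[0,0,-0.03,0,0,0],[0,0,-0.03,0,0,0],[0,0,-0.03,0,0,0]]]'
python3 -m inch '[[[0,0,-0.025,0,0,0],[0,0,-0.01,0,0,0],[0,0,-0.005,0,0,0],[0,0,0,0,0,0],[0,0,0,0,0,0],[0,0,0,0,0,0]]]'
python3 - <<'E'
from h import *
st()
for n in("top","side"):
    c=bot.capture(n); cv2.imwrite(f"pics/i_{n}.png",c["image"][:,:,::-1])
st()
E
```

```text
time: 25.35
position: [464.8, -13.0, 178.8]
orientation: [-3.057, -0.721, 0.001]
wrist_force: [0.1, 0.2, -0.6]
grip_width: 85.6
time: 25.75
position: [465.3, -12.4, 180.4]
orientation: [3.057, 0.722, 0.002]
wrist_force: [-4.0, 0.7, 8.1]
grip_width: 62.7
time: 26.55
position: [464.2, -12.4, 365.8]
orientation: [3.057, 0.723, -0.0]
wrist_force: [0.4, 0.5, -8.3]
grip_width: 62.9
time: 27.15
position: [464.6, -12.6, 402.9]
orientation: [-3.057, -0.722, 0.003]
wrist_force: [-1.2, -0.0, -7.9]
grip_width: 62.3
t 27.15 pos [464.6 -12.6 402.9] tool d mm [0. 0. 0.] | dist 0 F [-1.18 -0.02 -7.92] w 62.3 tilt 0.12 y [ 0.447 -0.894 -0.001]
t 27.25 pos [464.7 -12.6 403.3] tool d mm [0. 0. 0.] | dist 0 F [ 0.12 -0.28 -7.65] w 62.7 tilt 0.08 y [ 0.447 -0.894 -0.001]
```

View pics/i_side.png

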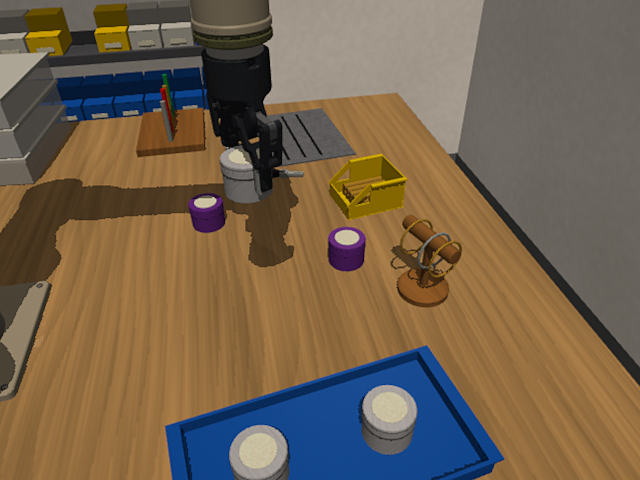

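The heavy tin is held upright at (245,175) in the side picture, with its underside about 22 cm above the bench. Both light tins are in the tray and nothing else has moved.

```bash
python3 -m inch '[[[0,0,0,0,0,0],[0,0,0,0,0,0],[0,0,0,0,0,0],[0,0,0,0,0,0]]]'
python3 -c "
from h import *; st(); bot.job_done()"
```

```text
time: 27.65
position: [464.9, -12.6, 404.1]
orientation: [3.057, 0.722, 0.0]
wrist_force: [-0.7, -0.7, -7.1]
grip_width: 62.0
t 27.65 pos [464.9 -12.6 404.1] tool d mm [0. 0. 0.] | dist 0 F [-0.68 -0.71 -7.14] w 62.0 tilt 0.0 y [ 0.447 -0.894  0.   ]
the job is handed in; nothing more can be done
```

I hefted all three tins. The one nearest the tray is the heaviest at about 7.7 N, roughly 0.78 kg; the other two read about 3 N, roughly 0.3 kg each. I set the two light ones down on the tray floor and handed in at 27.7 s with the heavy one held upright, its underside about 22 cm above the bench.

**Last checks:** the final side picture shows both light tins upright in the tray, and the bin and display stand where they were. The purple tins had not moved either. The pliers were last seen in full in the picture before the final pick, also unmoved. The grip was steady, with the gripper vertical to within about 0.1°.

**Contact forces:** setting the heavy tin back down after its first heft briefly pressed it on the bench at about 32 N vertical (36 N in total). I backed off at once. In the first grasp the wrist also read about 8 N upward as the fingers closed, which I took for the fingertips touching the bench. I gripped higher after that, but the later grasps still showed 6 to 8 N. All of this is far below the 120 N wrist limit.

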